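Set the dough sheeter to the red setting

ROBOT

A 7-joint arm with a two-finger parallel gripper is mounted at the origin on a cart in front of the work surface, level with it; the furniture and walls round the work are solid. World frame = base frame: x ahead of the robot, y to its left, z up, the work surface at z = 0. Lengths are in m, angles in rad, forces in N, time in s.
With the tool pointing down it reaches from about 0.425 to 0.925 m from the base axis. Payload 6.8 kg.
Tool frame: the origin (TCP) lies on the mounting face of the last link; the fingertips stand 173 mm ahead of it and the grasp point (between the pads) lies 155 mm ahead of it; z points along the fingers, y is the line along which they close (so a half turn about z gives the same grasp; the last joint's range is limited). The gripper opens to 85 mm and grips with 20 to 120 N. Pads are 22 mm wide; open, the fingers measure 114 mm over their backs; the gripper's body (76 mm by 85 mm) begins 54 mm behind the grasp point. The pads swing forward as they close: fully open they stand 13 mm farther back than shut.
Start: joints at [-1.32, 0.477, 0.022, 1.555, -0.011, 1.109, -0.083], TCP at [0.237, 0.632, 0.405] pointing down, gripper open.
Joint ranges: [-2.96, 2.96], [-0.34, 2.1], [-1.41, 1.46], [0.24, 2.44], [-1.37, 4.51], [0.17, 1.92], [-2.96, 2.96]. Speed limits (rad/s): [2.39, 2.39, 3.14, 3.14, 3.14, 3.14, 3.14].

INTERFACE

Orientations are given as a unit quaternion [w, x, y, z].
In Python, from station import bot gives the robot as it stands. The module is installed in compiled form; this text tells all that it offers.
- The arm moves only by the shell command python3 -m pendant 'ROWS' [FORCE]. ROWS is JSON, a list of rows, each a list of 5 numbers: the finger opening in m, from 0 to 0.0854, then the shift along the tool's x, y, z in m, then the turn about the tool's z in degrees. In form: [[jaw, x, y, z, yaw], ...]. A call has 1 to 12 rows; each row shifts and turns the commanded pose from where the row before left it, along the tool's axes as they then stand; what a row does not reach is not made up. A row lasts 1/12 s, in which the tool goes at most 41.7 mm and 7.16 degrees, less where a joint would pass 70% of its speed; a pose out of reach is approached as far as the arm can. A call with a gripper value outside its range is refused whole. The fingers move at their own pace and stop on an object; FORCE is the grip in N (left out, the last holds). Time passes only in rows, so rows that do not move let the fingers close. It gives the time, the measured TCP pose, the force, the opening and the grip force at its end, in the units of the state.
- bot.get_obs(): the state, without advancing time (a new reading comes with each control period).
- bot.read_camera(name): name is "side" or "top"; returns (picture, depth): 384x512x3 uint8, blue, green, red; 384x512 float32, m along the optical axis (not along the pixel's ray), 0 where there is no reading.
- bot.camera_model(name): a dict with "intrinsics" (3x3 intrinsics, pixels), "dist_coeffs" ([k1, k2, p1, p2, k3] as OpenCV has them; the pictures are not rectified), "R" (3x3) and "t" (3): a world point X has camera coordinates R X + t. Camera axes: x right, y down, z forward; pixel columns grow to the right and rows downward; lengths in m; the calibration is good to about 2 mm. A picture is of the moment at which its call begins. camera_model takes no time and is no camera call.
- bot.hand_in(): hands the job in; it is judged then, once.
Trained networks look in the newest picture that a camera, given by its name, has taken for a name from the list of things; names that differ only in an ending like _2 or _b are one class to them, and where a whole thing is asked for, a point or a joint stands for the part that bears it (a point fixed in the world has none). Each returns a list of dicts, best first, with "score" (0 to 1); they miss things now and then, are a little off and sometimes report something else, mostly with a low value. They report only what shows in the picture. A call takes as long as a camera call.
- bot.boxes_of(name, camera): "at" ([column, row] in pixels, amid what is visible of it).
- bot.trace(name, camera): "mask" (384x512 bool, what is visible of it) and "at" ([column, row] in pixels, amid what is visible of it).
- bot.pinpoint(name, camera): "at" ([column, row] in pixels: a listed point, or the origin of a listed thing).
The state is a dict: "t": time; "q": joint angles; "joint_vel": joint speeds; "joint_torque": joint torques, N m; "eef_pos": TCP position; "tool_rot": TCP orientation; "contact_force": force on the tool from outside, world axes, zero at the start; "torque": the same for the moment, N m; "gripper_width": opening from 0.0 (shut) to 1.0 (fully open); "grasp_force": force on a finger pad.
Only numpy, scipy, OpenCV 4.12 (cv2) and the standard library are available. Lean on these libraries where they do the work, as an engineer would, in place of code of your own. Each camera call takes 0.05 s, during which the arm holds its last target. There are 200 camera calls.

TASK

Set the bench dough sheeter to the setting marked by the red magnet: pull the orange lock pin up until it clicks out, guide the lever by its black handle through the zigzag gate until it is fully home in the slot beside the red magnet, then push the lock pin all the way down again so that the lever is locked there. Leave the jam jar, the bun and the kitchen timer beside it where they are, and let go of the machine when done.

Things in the scene. Friction and masses are not known exactly. Their poses are not given: they have to be found in the camera images.
- sheeter: hand-cranked bench dough sheeter, cream and steel, fixed on the worktop, 270 mm deep, 320 wide over the crank, 225 high. Origin: centre of its underside; z up, x from its front (infeed, lever handle) to its back, y to its left. On top a flat aluminium gate plate with a 15 mm wide zigzag slot, plate top 138 mm up. The lever turns about a vertical pivot and slides lengthwise through its head.
- pivot (a point): point on the vertical pivot axis, at plate-top height. Lever angles are counter-clockwise from above: at 0 (setting 1) the lever points 2.513 rad from the machine's x axis. Way of the stud from settings 1 to 2: from pocket 1 straight outward to radius 125 mm, along that arc to angle 0.419 rad, there straight inward past 105 mm to the end of pocket 2 at 89 mm. The way on is told at slot_3.
- handle (a point): centre of the grip of the upright round black handle at the lever's free end: 33 mm diameter from 175 to 221 mm above the worktop (top 225), narrower below; this point is 200 mm up. It lies 190 mm + (value of joint lever) from the pivot axis and moves only in a level plane. The steel bar below it is 24 mm wide, its top 150 mm up.
- stud (a point): axis of the 10 mm stud under the lever bar that runs in the gate slot (2.5 mm free to each side), at plate-top height. It lies on the line from pivot to handle, 105 mm + (value of joint lever) from the pivot.
- slot_1 (a point): setting 1 (one pip mark): where the stud is when home in pocket 1, 105 mm from the pivot, lever angle 0. The lever starts here, locked. The pocket's only way out is outward. Every pocket ends 1 mm beyond its home point.
- slot_2 (a point): setting 2 (two pips): home point of the stud in pocket 2, 89 mm from the pivot, lever angle 0.419 rad; the pocket's closed end is towards the pivot.
- slot_3 (a point): setting 3 (three pips): home of the stud in pocket 3, 141 mm from the pivot, angle 0.838 rad; closed end away from the pivot. Way from 2: outward to radius 105 mm, along that arc to 0.838 rad, straight outward past 125 mm to the end. Way on to 4: from 0.838 rad at radius 125 mm along that arc to 1.257 rad, then straight inward to the end at 105 mm. The arcs are the only links: no other way.
- slot_4 (a point): setting 4 (four pips): home point of the stud in pocket 4, 105 mm from the pivot, lever angle 1.257 rad; the pocket's closed end is towards the pivot.
- tag_red: round red magnet, 16 mm diameter, 5 mm thick, fixed on the gate plate; it marks the wanted setting. Each magnet lies beside pocket 2, 3 or 4, 22 mm to the side of its home point, on the side of the next lower setting; origin at the centre of its underside. Which magnet is at which pocket varies.
- tag_yellow: round yellow magnet, like the red one, beside another pocket (another product's setting).
- tag_blue: round blue magnet, like the red one, beside the remaining pocket.
- pin_knob (a point): centre of the lock pin's orange knob, 27 mm diameter, 30 high, 205 mm above the worktop when down; below it a dark collar 24 mm wide, its top 180 mm up. The pin goes straight down on the pivot axis through a hole in the lever bar and stops it sliding; a hole is under it only when the stud's radius is that of a home point. Its round tip draws the bar true by up to 3 mm.
- lock_pin (a joint): lift of the lock pin in m: 0 fully down (locked), 0.024 fully up (clear of the bar from 0.017). A ball detent holds it up or down; pulling or pushing it past the middle takes up to about 10 N. It stays where it clicks.
- lever_head (a joint): lever angle in rad, counter-clockwise from above: 0 at setting 1, then 0.419, 0.838 and 1.257 at settings 2, 3 and 4. Turns easily (1 N at the handle) and stays where it is left. The top roll rises with it.
- lever (a joint): how far the lever bar is slid outward through its head in m: 0 at settings 1 and 4, -0.016 (inward) at setting 2, +0.036 (outward) at setting 3. Slides with about 2 N and stays where it is left.
- jam_jar_mid (a point): strawberry jam jar, 65 mm wide, 94 mm high, standing to the left of the machine; its centre.
- bun_mid (a point): sugar-dusted bun, about 100 mm across, 49 mm high, on the worktop at the front right; its centre.
- timer_mid (a point): red and white wind-up kitchen timer, 69 mm wide, 49 mm high, on the worktop at the front left; its centre.

How it is judged:
On the way, in this order (a step that is already met when the one before it is completed fails the run):
1. the lock pin is pulled up out of the lever bar (value of joint lock_pin above 0.017 m), for 0.1 s.
2. the lever is home in the slot beside the red magnet (((horizontal distance between stud and slot_2 below 0.006 m and horizontal distance between tag_red and slot_2 below 0.026 m) or (horizontal distance between stud and slot_3 below 0.006 m and horizontal distance between tag_red and slot_3 below 0.026 m) or (horizontal distance between stud and slot_4 below 0.006 m and horizontal distance between tag_red and slot_4 below 0.026 m))), for 0.2 s.
At the end, for the whole second after the job is handed in: The lever's stud is within 6 mm of home in the slot beside the red magnet, the lock pin is down to within 3 mm, and the lever is at rest (((horizontal distance between stud and slot_2 below 0.006 m and horizontal distance between tag_red and slot_2 below 0.026 m) or (horizontal distance between stud and slot_3 below 0.006 m and horizontal distance between tag_red and slot_3 below 0.026 m) or (horizontal distance between stud and slot_4 below 0.006 m and horizontal distance between tag_red and slot_4 below 0.026 m)) and value of joint lock_pin below 0.003 m and velocity of joint lever_head between -0.05 and 0.05 rad/s); the robot touches nothing.
It fails at once if a bystander (jam jar, bun or kitchen timer) is moved by more than 40 mm (distance of any of jam_jar_mid, bun_mid, timer_mid from where it was at the start of the episode above 0.04 m).
It also fails if it takes over 64 s, if anything falls off the work surface, if the arm or the gripper's body presses on something with over 40 N, if the wrist force passes 120 N, or if a joint passes its speed limit or range.

## Working session

There is one attempt and no reset: what is moved stays moved. The work goes in short steps, Python scripts to look and compute and a shell command to move; the robot and the scene stay as the last step left them, time stands still between calls to the robot, and variables do not carry over. Pictures are saved under pics/ and viewed, at most 10 in all, crops included, and the job is handed in when it is done.

```bash
mkdir -p pics; cat > h.py <<'E'
import numpy as np, cv2
from station import bot
def ray(cam,px):
    m=bot.camera_model(cam);K=np.array(m["intrinsics"]);d=np.array(m["dist_coeffs"]);R=np.array(m["R"]);t=np.array(m["t"])
    u=cv2.undistortPoints(np.array([[px]],float),K,d)[0,0]
    return -R.T@t, R.T@np.array([u[0],u[1],1.])
def at_z(cam,px,z):
    c,r=ray(cam,px); return c+r*(z-c[2])/r[2]
def at_d(cam,px,dep):
    c,r=ray(cam,px); return c+r*dep
def proj(cam,X):
    m=bot.camera_model(cam);R=np.array(m["R"])
    return cv2.projectPoints(np.array([X],float),cv2.Rodrigues(R)[0],np.array(m["t"]),np.array(m["intrinsics"]),np.array(m["dist_coeffs"]))[0].reshape(-1,2)
E
python3 - <<'E'
from h import *
np.set_printoptions(precision=4,suppress=True)
Z=dict(pivot=.138,handle=.2,pin_knob=.205,slot_1=.138,slot_2=.138,slot_3=.138,slot_4=.138,tag_red=.138,tag_yellow=.138,tag_blue=.138,sheeter=0,jam_jar_mid=.047,bun_mid=.025,timer_mid=.025)
for c in("top","side"):
    im,d=bot.read_camera(c); cv2.imwrite(f"pics/{c}0.png",im)
    print(c,ray(c,(256,192)))
    for n,z in Z.items():
        for r in bot.pinpoint(n,c)[:(4 if 'slot' in n else 1)]:
            print(n,round(r["score"],2),np.array(r["at"]),at_z(c,r["at"],z))
o=bot.get_obs();print(o)
E
```

```text
top (array([0.3107, 0.0287, 1.5026]), array([ 0.1484,  0.0274, -0.9886]))
pivot 0.84 [291.2 138.1] [ 0.6754 -0.0344  0.138 ]
handle 0.71 [245.5 177.5] [0.5463 0.0942 0.2   ]
pin_knob 0.64 [290.3 130.4] [ 0.6796 -0.0288  0.205 ]
slot_1 0.97 [261.9 159.7] [0.6102 0.0506 0.138 ]
slot_1 0.94 [282.4 163.8] [ 0.5985 -0.0088  0.138 ]
slot_1 0.65 [305.7 169.6] [ 0.582  -0.0762  0.138 ]
slot_1 0.55 [290.5 184.3] [ 0.5386 -0.0323  0.138 ]
slot_2 0.97 [261.9 159.7] [0.6102 0.0506 0.138 ]
slot_2 0.94 [282.4 163.8] [ 0.5985 -0.0088  0.138 ]
slot_2 0.65 [305.7 169.6] [ 0.582  -0.0762  0.138 ]
slot_2 0.55 [290.5 184.3] [ 0.5386 -0.0323  0.138 ]
slot_3 0.97 [261.9 159.7] [0.6102 0.0506 0.138 ]
slot_3 0.94 [282.4 163.8] [ 0.5985 -0.0088  0.138 ]
slot_3 0.65 [305.7 169.6] [ 0.582  -0.0762  0.138 ]
slot_3 0.55 [290.5 184.3] [ 0.5386 -0.0323  0.138 ]
slot_4 0.97 [261.9 159.7] [0.6102 0.0506 0.138 ]
slot_4 0.94 [282.4 163.8] [ 0.5985 -0.0088  0.138 ]
slot_4 0.65 [305.7 169.6] [ 0.582  -0.0762  0.138 ]
slot_4 0.55 [290.5 184.3] [ 0.5386 -0.0323  0.138 ]
tag_red 0.6 [274.8 162.4] [0.6025 0.0132 0.138 ]
tag
[... 1513 characters left out ...]
8 -0.    ]
jam_jar_mid 0.77 [185.7 290.8] [0.639  0.2699 0.047 ]
bun_mid 0.81 [332.8 172.3] [ 0.3478 -0.2047  0.025 ]
timer_mid 0.6 [319.6 278.8] [0.3597 0.1726 0.025 ]
{'t': 1.5, 'q': array([-1.3201,  0.477 ,  0.0224,  1.5554, -0.0115,  1.1093, -0.0831]), 'joint_vel': array([-0.0017,  0.0003, -0.0002,  0.0017,  0.0001,  0.0005,  0.0003]), 'joint_torque': array([ -0.0003, -59.6318,   1.6064, -28.1539,   0.0125,   0.0017,
         0.    ]), 'eef_pos': array([0.237 , 0.632 , 0.4047]), 'tool_rot': array([-0.    ,  0.1785,  0.9839,  0.    ]), 'contact_force': array([ 0.7923, -0.2201,  0.1703]), 'torque': array([-0.0553,  0.033 , -0.0187]), 'grasp_force': 0.0, 'gripper_width': 0.9977690253696788}
```

```bash
python3 - <<'E'
from h import *
from scipy.optimize import least_squares
np.set_printoptions(precision=4,suppress=True)
R=[.105,.089,.141,.105];A=np.array([0,.419,.838,1.257])+2.513
S={'top':[[261.9,159.7],[282.4,163.8],[290.5,184.3],[305.7,169.6]],'side':[[222.3,190.2],[230.4,175.7],[253.9,171.6],[240.3,160.8]]}
def pts(p): return [[p[0]+r*np.cos(a+p[2]),p[1]+r*np.sin(a+p[2]),.138] for r,a in zip(R,A)]
def hd(p): return [p[0]+.19*np.cos(A[0]+p[2]),p[1]+.19*np.sin(A[0]+p[2]),.2]
def f(p):
    e=[]
    for c in S: e+=list((proj(c,pts(p))-S[c]).ravel())
    e+=list((proj('top',[hd(p),[p[0],p[1],.205]])-[[245.5,177.5],[290.3,130.4]]).ravel())
    e+=list((proj('side',[hd(p),[p[0],p[1],.205]])-[[245,192.8],[198.9,142.9]]).ravel())
    return np.array(e)
s=least_squares(f,[.68,-.03,0],loss='soft_l1');p=s.x
print(p,f(p).round(1)); print(np.array(pts(p)),hd(p))
np.save('pose.npy',p)
for c,b in(('top',(200,90,350,210)),('side',(150,110,300,260))):
    im=cv2.imread(f'pics/{c}0.png'); x0,y0,x1,y1=b
    cv2.imwrite(f'pics/{c}0c.png',cv2.resize(im[y0:y1,x0:x1],None,fx=4 if c=='side' else 5,fy=4 if c=='side' else 5,interpolation=cv2.INTER_CUBIC))
E
```

```text
[ 0.6797 -0.0299 -0.1622] [ 2.   1.5 -3.9  0.6  1.5 -0.1  0.3 -1.3  0.2  0.3 -0.3  3.5  2.8  0.
  0.6 -1.6 -4.   0.   0.4 -0.  -2.4 -1.6 -1.1  1.9]
[[ 0.6059  0.0448  0.138 ]
 [ 0.5968  0.0024  0.138 ]
 [ 0.5389 -0.0365  0.138 ]
 [ 0.5859 -0.0771  0.138 ]] [np.float64(0.5460802199303664), np.float64(0.10518406229098293), 0.2]
```

View pics/top0c.png

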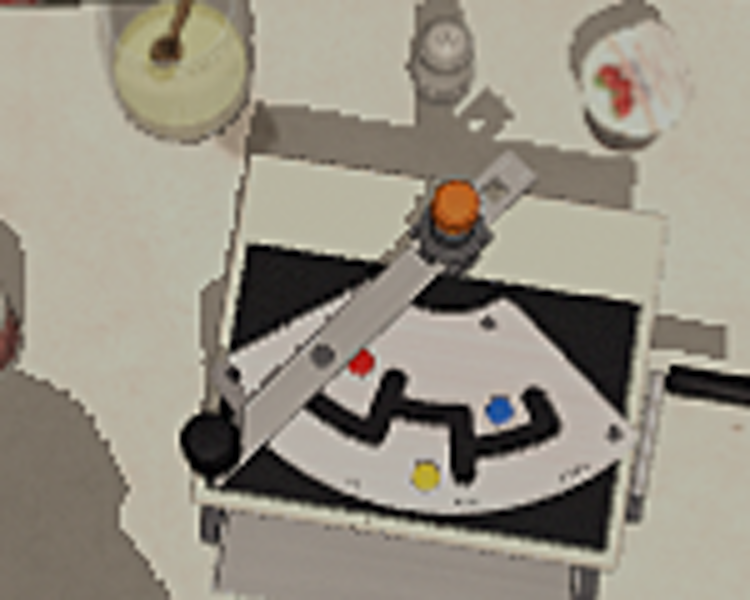

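View pics/side0.png

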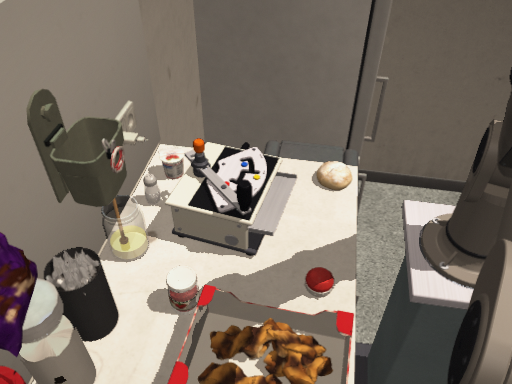

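```bash
python3 - <<'E'
from h import *
from scipy.optimize import least_squares
np.set_printoptions(precision=4,suppress=True)
im,d=bot.read_camera('top')
k,dk=bot.read_camera('side')
T=np.array([2.513,.419+2.513,.838+2.513,1.257+2.513]);
def pol(p,r,a,z): return [p[0]+r*np.cos(a+p[2]),p[1]+r*np.sin(a+p[2]),z]
def tag(p,r,a):
    x=pol(p,r,a,.143);a+=p[2]; return [x[0]+.022*np.sin(a),x[1]-.022*np.cos(a),.143]
def model(p): return [tag(p,.089,T[1]),tag(p,.141,T[2]),tag(p,.105,T[3]),pol(p,.19,T[0],.2),pol(p,0,0,.205)]
# blobs
def blob(c,name,z):
    i=im if c=='top' else k
    hsv=cv2.cvtColor(i,cv2.COLOR_BGR2HSV)
    lo,hi={'red':((170,120,80),(180,255,255)),'yellow':((20,110,100),(34,255,255)),'blue':((100,120,80),(125,255,255)),'orange':((4,150,100),(17,255,255)),'black':((0,0,0),(180,255,45))}[name]
    m=cv2.inRange(hsv,lo,hi)
    if name=='red': m|=cv2.inRange(hsv,(0,150,80),(3,255,255))
    n,l,st,ce=cv2.connectedComponentsWithStats(m)
    return [(ce[j],st[j,4]) for j in range(1,n) if st[j,4]>=4]
obs=[];w=[]
p=np.array([.6797,-.0299,-.1622])
for c in('top','side'):
    pr=proj(c,model(p))
    for j,nm in enumerate(['red','yellow','blue',None,'orange']):
        if nm is None:
            b=bot.trace('handle',c); m=b[0]['mask']; ys,xs=np.nonzero(m); print(c,'handle',b[0]['score'],xs.min(),xs.max(),ys.min(),ys.max(),len(xs)); continue
        bb=[x for x in blob(c,nm,0) if np.hypot(*(x[0]-pr[j]))<12]
        print(c,nm,pr[j],[(x[0].round(1),x[1]) for x in bb])
        if bb:
            best=max(bb,key=lambda x:x[1]); obs.append((c,j,best[0]))
def f(p):
    M=model(p); return np.concatenate([proj(c,[M[j]])[0]-o for c,j,o in obs])
s=least_squares(f,p,loss='soft_l1');p=s.x;print(p);print(f(p).reshape(-1,2),[(o[0],o[1]) for o in obs]);
print(at_d('top',(242,178),d[178,242]),at_d('top',(291,130),d[130,291]))
print(np.array(model(p)))
np.save('pose.npy',p)
E
```

```text
top red [271.4424 161.2437] [(array([272.1, 161.9]), np.int32(16))]
top yellow [284.3986 184.2336] [(array([284.9, 184.9]), np.int32(22))]
top blue [299.3384 171.2384] [(array([299.2, 171.6]), np.int32(19))]
top handle 0.49 236 306 121 186 607
top orange [290.6958 130.3777] [(array([290.6, 130.9]), np.int32(76))]
side red [224.9056 182.7881] [(array([226.8, 182.9]), np.int32(8))]
side yellow [255.6368 175.8681] [(array([256.3, 176.6]), np.int32(28))]
side blue [243.3184 162.9593] [(array([243.8, 163.9]), np.int32(21))]
side handle 0.79 185 250 151 213 972
side orange [197.7606 144.818 ] [(array([198.3, 144.9]), np.int32(130))]
[ 0.6779 -0.0294 -0.1555]
[[-0.6315  0.1108]
 [-0.3618 -0.0075]
 [ 0.1895  0.1699]
 [-0.0702  0.1566]
 [-0.9364  0.0279]
 [ 0.1771 -0.7961]
 [ 0.1765 -0.9135]
 [ 0.1184  0.1638]] [('top', 0), ('top', 1), ('top', 2), ('top', 4), ('side', 0), ('side', 1), ('side', 2), ('side', 4)]
[0.54   0.1023 0.2266] [ 0.6763 -0.03    0.2207]
[[ 0.6026  0.0229  0.143 ]
 [ 0.5359 -0.015   0.143 ]
 [ 0.5744 -0.0576  0.143 ]
 [ 0.5433  0.1048  0.2   ]
 [ 0.6779 -0.0294  0.205 ]]
```

```bash
python3 -m pendant '[[0.085,0,0,-0.038,0],[0.085,0,0,-0.038,0],[0.085,-0.032,-0.023,0,0],[0.085,-0.032,-0.023,0,0],[0.085,-0.032,-0.023,0,0],[0.085,-0.032,-0.023,0,0],[0.085,-0.032,-0.023,0,0],[0.085,-0.032,-0.023,0,0],[0.085,-0.032,-0.023,0,0],[0.085,-0.032,-0.023,0,0],[0.085,-0.032,-0.023,0,0],[0.085,-0.032,-0.023,0,0]]' 60
python3 -m pendant '[[0.085,-0.032,-0.023,0,0],[0.085,-0.032,-0.023,0,0],[0.085,-0.032,-0.023,0,0],[0.085,-0.032,-0.023,0,0],[0.085,-0.032,-0.023,0,0],[0.085,-0.032,-0.023,0,0],[0.085,-0.032,-0.023,0,0],[0.085,-0.032,-0.023,0,0],[0.085,0,0,0,0],[0.085,0,0,0,0]]'
cat >> h.py <<'E'
def delta(x,y,z,ang=None):
    "tool-axis shift bringing the grasp point to x,y,z, and yaw bringing tool x to ang"
    from scipy.spatial.transform import Rotation as Ro
    o=bot.get_obs();q=o["tool_rot"];R=Ro.from_quat([q[1],q[2],q[3],q[0]]).as_matrix()
    g=o["eef_pos"]+.155*R[:,2]
    a=np.arctan2(R[1,0],R[0,0])
    np.set_printoptions(precision=4,suppress=True)
    print('t',o['t'],'g',g,'shift',R.T@(np.array([x,y,z])-g),'xang',a,'yaw',None if ang is None else np.degrees((a-ang+np.pi)%(2*np.pi)-np.pi),'tilt',R[:,2],'F',o['contact_force'],'w',o['gripper_width'])
E
python3 -c "
from h import *
delta(.678,-.0294,.207)"
```

```text
t: 2.7
eef_pos: [0.4566, 0.3024, 0.481]
tool_rot: [0.0, 0.178, 0.984, 0.0]
contact_force: [0.6, 0.3, 0.2]
gripper_width: 0.995
grasp_force: 0.0
t: 3.53
eef_pos: [0.6317, 0.0391, 0.4805]
tool_rot: [0.0, 0.181, 0.983, -0.001]
contact_force: [0.3, 0.6, 0.5]
gripper_width: 0.994
grasp_force: 0.0
t 3.5333 g [0.6317 0.0389 0.3255] shift [-0.0675 -0.0472  0.1186] xang 2.7773595849291346 yaw None tilt [ 0.0001 -0.0013 -1.    ] F [0.2783 0.6365 0.5196] w 0.9944048383452427
```

```bash
python3 -m pendant '[[0.085,-0.0225,-0.0157,0,0],[0.085,-0.0225,-0.0157,0,0],[0.085,-0.0225,-0.0157,0,0],[0.085,0,0,0.03,0],[0.085,0,0,0.03,0],[0.085,0,0,0.03,0],[0.085,0,0,0.02,0],[0.085,0,0,0.008,0],[0.085,0,0,0,0],[0.085,0,0,0,0]]'
python3 - <<'E'
from h import *
delta(.678,-.0294,.207)
out=[]
for c,s in(('top',(240,80)),('side',(150,90))):
    im,d=bot.read_camera(c);x,y=s
    out.append(cv2.resize(im[y:y+100,x:x+100],(400,400),interpolation=cv2.INTER_CUBIC))
cv2.imwrite('pics/knob.png',np.hstack(out))
E
```

```text
t: 4.37
eef_pos: [0.6778, -0.0247, 0.3635]
tool_rot: [0.0, 0.178, 0.984, 0.0]
contact_force: [0.4, -0.7, 0.3]
gripper_width: 0.997
grasp_force: 0.0
t 4.3667 g [ 0.6779 -0.0246  0.2085] shift [-0.0017 -0.0045  0.0015] xang 2.784024543336246 yaw None tilt [ 0.0006  0.0005 -1.    ] F [ 0.3925 -0.6911  0.3175] w 0.9965704924606174
```

View pics/knob.png

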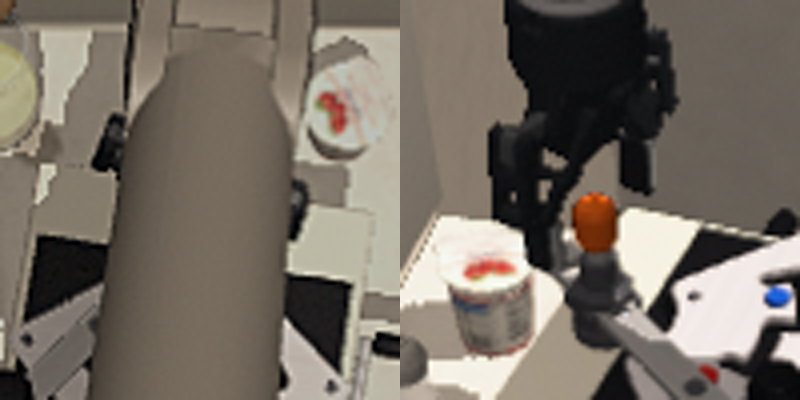

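```bash
python3 -m pendant '[[0.085,-0.0017,-0.0045,0.0015,0],[0.02,0,0,0,0],[0.02,0,0,0,0],[0.02,0,0,0,0],[0.02,0,0,0,0],[0.02,0,0,0,0],[0.02,0,0,0,0],[0.02,0,0,0,0]]' 60
python3 -c "
from h import *
delta(.678,-.0294,.207)"
```

```text
t: 5.13
eef_pos: [0.6779, -0.0297, 0.3617]
tool_rot: [0.0, 0.178, 0.984, 0.001]
contact_force: [0.1, 2.5, 3.7]
gripper_width: 0.291
grasp_force: 58.8
t 5.1333 g [ 0.678  -0.0295  0.2067] shift [ 0.0001  0.0001 -0.0003] xang 2.78350687497867 yaw None tilt [ 0.0009  0.0011 -1.    ] F [0.0914 2.4563 3.6582] w 0.2912530527597196
```

Gripped the knob (25 mm, 59 N). Pull up.

```bash
python3 -m pendant '[[0.02,0,0,-0.004,0],[0.02,0,0,-0.004,0],[0.02,0,0,-0.004,0],[0.02,0,0,-0.004,0],[0.02,0,0,-0.004,0],[0.02,0,0,-0.004,0],[0.02,0,0,0,0],[0.02,0,0,0,0]]' 70
python3 -c "
from h import *
delta(.678,-.0294,.231)"
```

```text
t: 5.8
eef_pos: [0.6778, -0.0297, 0.3854]
tool_rot: [0.0, 0.178, 0.984, 0.001]
contact_force: [1.5, 4.6, 0.9]
gripper_width: 0.285
grasp_force: 70.8
t 5.8 g [ 0.6779 -0.0296  0.2304] shift [ 0.      0.0002 -0.0006] xang 2.783510341564046 yaw None tilt [ 0.0007  0.001  -1.    ] F [1.4754 4.5605 0.8817] w 0.28459433881763646
```

```bash
python3 -m pendant '[[0.085,0,0,0,0],[0.085,0,0,0,0],[0.085,0,0,0,0],[0.085,0,0,0,0],[0.085,0,0,-0.03,0],[0.085,0,0,-0.03,0],[0.085,0.0347,0.0157,0,0],[0.085,0.0347,0.0157,0,0],[0.085,0.0347,0.0157,0,0],[0.085,0.0347,0.0157,0,0],[0.085,0.0347,0.0157,0,0],[0.085,0,0,0,6.1]]'
python3 -m pendant '[[0.085,0,0,0,6.1],[0.085,0,0,0,6.1],[0.085,0,0,0,6.1],[0.085,0,0,0,0],[0.085,0,0,0,0]]'
python3 - <<'E'
from h import *
delta(.5433,.1048,.2,2.3575)
out=[]
for c,s in(('top',(220,100)),('side',(170,100))):
    im,d=bot.read_camera(c);x,y=s
    out.append(cv2.resize(im[y:y+100,x:x+100],(400,400),interpolation=cv2.INTER_CUBIC))
cv2.imwrite('pics/han.png',np.hstack(out))
E
```

```text
t: 6.8
eef_pos: [0.5385, 0.1095, 0.4449]
tool_rot: [-0.002, 0.226, 0.974, 0.001]
contact_force: [0.1, 0.6, 0.5]
gripper_width: 0.993
grasp_force: 0.0
t: 7.22
eef_pos: [0.5427, 0.1036, 0.4452]
tool_rot: [0.0, 0.381, 0.925, -0.0]
contact_force: [0.1, 0.2, 0.4]
gripper_width: 0.997
grasp_force: 0.0
t 7.2167 g [0.5427 0.1036 0.2902] shift [0.0004 0.0013 0.0902] xang 2.3596253468325297 yaw 0.12177340350545188 tilt [-0.0001 -0.0004 -1.    ] F [0.1299 0.2386 0.3769] w 0.996625252532944
```

View pics/han.png

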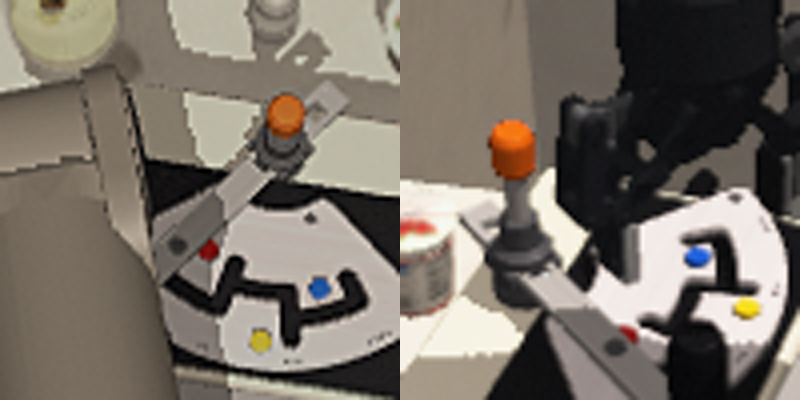

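Pin is up: the orange knob now stands on an exposed shaft (side crop, 513,150); the handle stands below the open fingers.

```bash
python3 -m pendant '[[0.085,0,0.001,0.03,0],[0.085,0,0,0.03,0],[0.085,0,0,0.022,0],[0.085,0,0,0.008,0],[0.085,0,0,0,0],[0.025,0,0,0,0],[0.025,0,0,0,0],[0.025,0,0,0,0],[0.025,0,0,0,0],[0.025,0,0,0,0],[0.025,0,0,0,0],[0.025,0,0,0,0]]' 60
python3 -c "
from h import *
delta(.5433,.1048,.2,2.3575)"
```

```text
t: 8.32
eef_pos: [0.5439, 0.1047, 0.3565]
tool_rot: [0.001, 0.382, 0.924, 0.001]
contact_force: [-0.3, 0.7, 5.9]
gripper_width: 0.372
grasp_force: 59.0
t 8.3167 g [0.5442 0.1049 0.2015] shift [ 0.0006 -0.0007  0.0015] xang 2.3569388371050666 yaw -0.03215226549902441 tilt [ 0.0019  0.0009 -1.    ] F [-0.2843  0.7175  5.912 ] w 0.3720414159339973
```

Held (32 mm). Outward 20 mm.

```bash
python3 -m pendant '[[0.025,0.004,0,0,0],[0.025,0.004,0,0,0],[0.025,0.004,0,0,0],[0.025,0.004,0,0,0],[0.025,0.004,0,0,0],[0.025,0,0,0,0],[0.025,0,0,0,0]]' 60
python3 -c "
from h import *
p=np.load('pose.npy')
o=bot.get_obs()
v=o['eef_pos'][:2]-p[:2];print(np.hypot(*v),np.arctan2(v[1],v[0])-2.513-p[2])
delta(.5433-.0142,.1048+.0141,.2,2.3575)"
```

```text
t: 8.9
eef_pos: [0.5295, 0.1192, 0.3565]
tool_rot: [0.0, 0.382, 0.924, 0.001]
contact_force: [-1.6, 0.4, 8.9]
gripper_width: 0.371
grasp_force: 59.6
0.20999049225665592 -0.0020726482310198246
t 8.9 g [0.5297 0.1194 0.2015] shift [ 0.0001 -0.0008  0.0014] xang 2.3571229114947356 yaw -0.021605579854541132 tilt [ 0.0016  0.0012 -1.    ] F [-1.6226  0.4349  8.9348] w 0.3708074526150187
```

```bash
python3 -m pendant '[[0.025,-0.0001,-0.0073,0,-2],[0.025,-0.0001,-0.0073,0,-2],[0.025,-0.0001,-0.0073,0,-2],[0.025,-0.0001,-0.0073,0,-2],[0.025,-0.0001,-0.0073,0,-2],[0.025,-0.0001,-0.0073,0,-2],[0.025,0,0,0,0]]' 60
cat > lv.py <<'E'
from h import *
p=np.load('pose.npy');o=bot.get_obs()
v=o['eef_pos'][:2]-p[:2];a=np.arctan2(v[1],v[0])
print('r,ang',np.hypot(*v),a-2.513-p[2]);delta(.55,.1,.2,a)
E
python3 lv.py
```

```text
t: 9.48
eef_pos: [0.5015, 0.0841, 0.3565]
tool_rot: [0.001, 0.283, 0.959, 0.001]
contact_force: [-1.4, 0.1, 5.8]
gripper_width: 0.37
grasp_force: 59.3
r,ang 0.20970826674065562 0.2125719063880973
t 9.4833 g [0.5017 0.0842 0.2015] shift [-0.0319  0.0395  0.0016] xang 2.5672691678251534 yaw -0.1620535534658422 tilt [ 0.0016  0.001  -1.    ] F [-1.3898  0.0526  5.8328] w 0.36970254606319936
```

```bash
python3 -m pendant '[[0.025,0,-0.0073,0,-2],[0.025,-0.0001,-0.0073,0,-2],[0.025,-0.0001,-0.0073,0,-2],[0.025,-0.0001,-0.0073,0,-2],[0.025,-0.0001,-0.0073,0,-2],[0.025,-0.0001,-0.0073,0,-2],[0.025,0,0,0,0],[0.025,0,0,0,0]]' 60
python3 lv.py
```

```text
t: 10.15
eef_pos: [0.4819, 0.0457, 0.3564]
tool_rot: [0.001, 0.182, 0.983, 0.001]
contact_force: [-1.3, -0.3, 8.7]
gripper_width: 0.367
grasp_force: 59.6
r,ang 0.20983495134194735 0.4181986790336041
t 10.15 g [0.4823 0.0458 0.2014] shift [-0.0438  0.0748  0.0016] xang 2.7750076098266616 yaw -0.04106381163984834 tilt [ 0.0021  0.0009 -1.    ] F [-1.3142 -0.2632  8.7052] w 0.3673636427318387
```

```bash
python3 -m pendant '[[0.025,-0.004,0,0,0],[0.025,-0.004,0,0,0],[0.025,-0.004,0,0,0],[0.025,-0.004,0,0,0],[0.025,-0.004,0,0,0],[0.025,0,0,0,0]]' 60
python3 lv.py
python3 -m pendant '[[0.025,-0.004,0,0,0],[0.025,-0.004,0,0,0],[0.025,-0.004,0,0,0],[0.025,-0.004,0,0,0],[0.025,0,0,0,0],[0.025,0,0,0,0]]' 60
python3 lv.py
```

```text
t: 10.65
eef_pos: [0.5013, 0.0385, 0.3564]
tool_rot: [0.001, 0.182, 0.983, 0.0]
contact_force: [0.3, -1.7, 7.4]
gripper_width: 0.37
grasp_force: 59.5
r,ang 0.18920856849282255 0.41692125506918853
t 10.65 g [0.5017 0.0386 0.2014] shift [-0.0231  0.0746  0.0016] xang 2.774758784557999 yaw 0.017870552439447015 tilt [ 0.0027  0.0005 -1.    ] F [ 0.3029 -1.656   7.3972] w 0.370041474760774
t: 11.15
eef_pos: [0.5161, 0.0328, 0.3565]
tool_rot: [0.002, 0.182, 0.983, 0.0]
contact_force: [1.6, -2.3, 7.4]
gripper_width: 0.372
grasp_force: 59.6
r,ang 0.1733092606415731 0.4169569032731413
t 11.15 g [0.5166 0.0329 0.2015] shift [-0.0071  0.0746  0.0016] xang 2.774826534121012 yaw 0.01970982483023557 tilt [ 0.0032  0.0003 -1.    ] F [ 1.5775 -2.2514  7.4275] w 0.37207278415064204
```

```bash
python3 -m pendant '[[0.025,0,0,0,0],[0.085,0,0,0,0],[0.085,0,0,0,0],[0.085,0,0,0,0],[0.085,0,0,0,0],[0.085,0,0,-0.035,0],[0.085,0,0,-0.035,0],[0.085,0,0,-0.035,0],[0.085,0,0,0,0],[0.085,0,0,0,0]]' 60
python3 - <<'E'
from h import *
p=np.load('pose.npy')
delta(p[0],p[1],.231)
im,d=bot.read_camera('side')
out=[cv2.resize(im[110:210,160:260],(400,400),interpolation=cv2.INTER_CUBIC)]
im,d=bot.read_camera('top')
out.append(cv2.resize(im[100:200,220:320],(400,400),interpolation=cv2.INTER_CUBIC))
cv2.imwrite('pics/home.png',np.hstack(out))
E
```

```text
t: 11.98
eef_pos: [0.5156, 0.0332, 0.4621]
tool_rot: [0.002, 0.182, 0.983, 0.001]
contact_force: [0.5, -0.7, 0.1]
gripper_width: 0.994
grasp_force: 0.0
t 11.9833 g [0.5163 0.0334 0.3071] shift [-0.1731 -0.0011  0.0766] xang 2.7760659337431486 yaw None tilt [ 0.0041  0.0014 -1.    ] F [ 0.4948 -0.7442  0.086 ] w 0.9940134041592267
```

View pics/home.png

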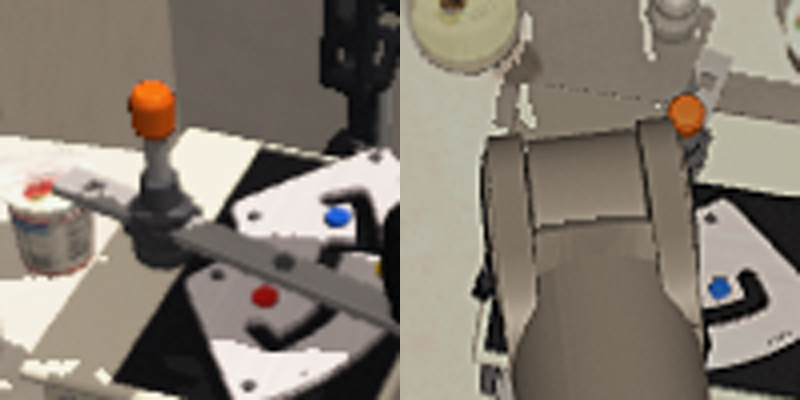

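The lever lies over pocket 2 with the red magnet (265,297) beside it, and the pin (152,110) is still up. Now to the knob.

```bash
python3 -m pendant '[[0.085,-0.0346,0,0,0],[0.085,-0.0346,0,0,0],[0.085,-0.0346,0,0,0],[0.085,-0.0346,0,0,0],[0.085,-0.0347,-0.001,0,0],[0.085,0,0,0,0],[0.085,0,0,0,0]]' 60
python3 -c "
from h import *
delta(.678,-.0296,.231)"
```

```text
t: 12.67
eef_pos: [0.6773, -0.0306, 0.4568]
tool_rot: [-0.002, 0.183, 0.983, -0.001]
contact_force: [0.0, -0.2, -0.3]
gripper_width: 0.994
grasp_force: 0.0
t 12.6667 g [ 0.6765 -0.0308  0.3018] shift [-0.0012  0.0019  0.0708] xang 2.7739519446168597 yaw None tilt [-0.0048 -0.0016 -1.    ] F [ 0.0033 -0.2128 -0.2778] w 0.9935723988710936
```

```bash
python3 -m pendant '[[0.085,0,0.001,0.03,0],[0.085,0,0,0.03,0],[0.085,0,0,0.01,0],[0.085,0,0,0,0],[0.02,0,0,0,0],[0.02,0,0,0,0],[0.02,0,0,0,0],[0.02,0,0,0,0],[0.02,0,0,0,0],[0.02,0,0,0,0],[0.02,0,0,0,0]]' 70
python3 -c "
from h import *
delta(.678,-.0296,.231)"
python3 -m pendant '[[0.02,0,0,0.004,0],[0.02,0,0,0.004,0],[0.02,0,0,0.004,0],[0.02,0,0,0.004,0],[0.02,0,0,0.004,0],[0.02,0,0,0.004,0],[0.02,0,0,0,0],[0.02,0,0,0,0]]' 70
python3 -c "
from h import *
delta(.678,-.0296,.207)"
```

```text
t: 13.58
eef_pos: [0.6771, -0.0291, 0.3908]
tool_rot: [0.001, 0.182, 0.983, -0.0]
contact_force: [0.9, -0.7, 0.0]
gripper_width: 0.284
grasp_force: 68.6
t 13.5833 g [ 0.6773 -0.0291  0.2358] shift [-0.0009 -0.0002  0.0048] xang 2.775553698772384 yaw None tilt [ 0.0012 -0.0003 -1.    ] F [ 0.9224 -0.7223  0.0229] w 0.28374159132281307
t: 14.25
eef_pos: [0.6772, -0.0291, 0.3679]
tool_rot: [0.001, 0.182, 0.983, 0.0]
contact_force: [-3.6, -0.2, 10.6]
gripper_width: 0.285
grasp_force: 69.8
t 14.25 g [ 0.6774 -0.0291  0.2129] shift [-0.0007 -0.0003  0.0059] xang 2.77548422634637 yaw None tilt [ 0.0017  0.0002 -1.    ] F [-3.605  -0.2307 10.6253] w 0.28461981066169206
```

```bash
python3 -m pendant '[[0.02,0,0,0.001,0],[0.02,0,0,0.001,0],[0.02,0,0,0.001,0],[0.02,0,0,0,0],[0.02,0,0,0,0]]' 70
python3 -m pendant '[[0.085,0,0,0,0],[0.085,0,0,0,0],[0.085,0,0,0,0],[0.085,0,0,0,0],[0.085,0,0,-0.04,0],[0.085,0,0,-0.04,0],[0.085,0,0,-0.03,0],[0.085,0.03,0.0,0,0],[0.085,0.03,0,0,0],[0.085,0.03,0,0,0],[0.085,0,0,0,0],[0.085,0,0,0,0]]'
python3 - <<'E'
from h import *
T=bot.camera_model
im,d=bot.read_camera('side')
p=np.load('pose.npy')
m=cv2.inRange(cv2.cvtColor(im,cv2.COLOR_BGR2HSV),(4,150,100),(17,255,255));m[180:]=0;m[:,:170]=0;m[:,225:]=0
ys,xs=np.nonzero(m);print(xs.mean(),ys.mean(),len(xs),proj('side',[[.6779,-.0294,.205],[.6779,-.0294,.229]]))
im2,_=bot.read_camera('top')
f=lambda i,y,x:cv2.resize(i[y:y+100,x:x+100],(400,400),interpolation=cv2.INTER_CUBIC)
cv2.imwrite('pics/end.png',np.hstack([f(im,110,160),f(im2,100,220)]))
E
```

```text
t: 14.67
eef_pos: [0.6772, -0.0293, 0.3677]
tool_rot: [0.001, 0.182, 0.983, 0.001]
contact_force: [-9.5, 0.1, 27.4]
gripper_width: 0.283
grasp_force: 71.6
t: 15.67
eef_pos: [0.5919, 0.0042, 0.473]
tool_rot: [-0.0, 0.181, 0.983, 0.0]
contact_force: [0.0, -0.2, 0.9]
gripper_width: 0.998
grasp_force: 0.0
197.41964285714286 144.99107142857142 112 [[198.4454892  145.02540758]
 [197.66059489 136.71735721]]
```

View pics/end.png

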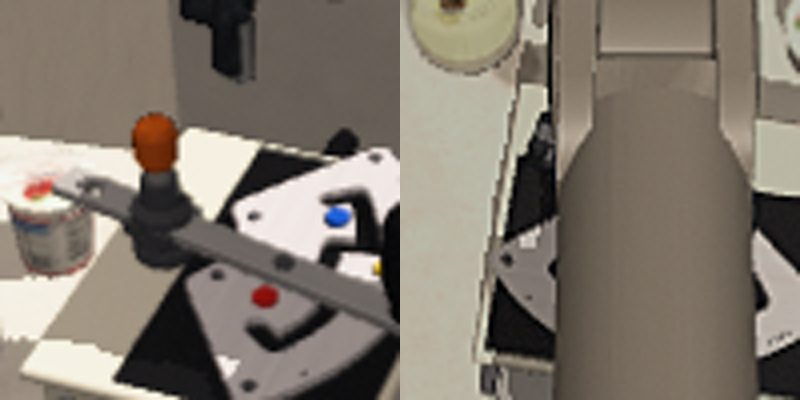

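The knob is back at its starting pixel (197,145) with the shaft hidden, so the pin is fully down. The gripper is clear of the machine.

```bash
python3 -c "
from station import bot
print(bot.hand_in())"
```

```text
the job is handed in; nothing more can be done
None
```

The sheeter is at setting 2, beside the red magnet, with the lock pin pushed fully down and the gripper clear of the machine; the job is handed in, but no verdict came back.

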